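Bring the board round and swing the magnifier over it

ROBOT

A 6-joint arm with a two-finger parallel gripper is mounted at the origin on a cart in front of the work surface, level with it; the furniture and walls round the work are solid. World frame = base frame: x ahead of the robot, y to its left, z up, the work surface at z = 0. Lengths are in mm, angles in degrees, forces in N, time in s.
With the tool pointing down it reaches from about 300 to 850 mm from the base axis. Payload 4.2 kg.
Tool frame: the origin (TCP) lies on the centre line of the jaws, within the pads' length; the fingertips stand 11 mm ahead of it and the grasp point (between the pads) lies 8 mm behind it; z points along the fingers, y is the line along which they close (so a half turn about z gives the same grasp; the last joint's range is limited). The gripper opens to 91 mm and grips with 3 to 60 N. Pads are 32 mm wide; open, the fingers measure 118 mm over their backs; the gripper's body (76 mm by 178 mm) begins 60 mm behind the grasp point.
Start: joints at [-71.391, 18.312, 89.639, -0, 72.044, -1.146], TCP at [194.358, -541.172, 224.976] pointing down, gripper open.
Joint ranges: [-177.97, 177.97], [-48.28, 115.42], [12.27, 149.76], [-77.06, 257.06], [2.81, 150.46], [-146.56, 146.56]. Speed limits (degrees/s): [147.25, 147.25, 180, 180, 180, 180].

INTERFACE

Orientations are given as [roll, pitch, yaw] about the fixed x, y, z axes, in that order (R = Rz(yaw) Ry(pitch) Rx(roll)).
In Python, from workcell import env, grab_frame, camera_model, models gives the robot as it stands.
- The arm moves only by the shell command python3 -m crank 'ROWS' [FORCE]. ROWS is text: rows parted by semicolons, each of 7 numbers parted by spaces: the closure, from -1 (fully open) to 1 (shut), so that 0 is half open, then the shift along the tool's x, y, z in mm, then the turn, a rotation vector about the tool's x, y, z in degrees. A call has 1 to 10 rows; each row shifts and turns the commanded pose from where the row before left it, along the tool's axes as they then stand; what a row does not reach is not made up. A row lasts 1/8 s, in which the tool goes at most 62.5 mm and 10.7 degrees, less where a joint would pass 70% of its speed; a pose out of reach is approached as far as the arm can. A call is refused whole if a number of a shift passes 62.5 or a number of a turn 10.7, either way. A call with a gripper value outside its range is refused whole. The fingers move at their own pace and stop on an object; FORCE is the grip in N (left out, the last holds). Time passes only in rows, so rows that do not move let the fingers close. It gives the time, the measured TCP pose, the force, the opening and the grip force at its end, in the units of the state.
- env.state(): the state, without advancing time (a new reading comes with each control period).
- grab_frame(name): name is "scene" or "top" or "wrist"; returns the picture (384x512x3 uint8, blue, green, red); there is no depth.
- camera_model(name): a dict with "K" (3x3 intrinsics, pixels), "R" (3x3) and "t" (3): a world point X has camera coordinates R X + t; the wrist camera has in their place "mount" (4x4, takes a point from camera to tool coordinates, whose origin is the TCP and whose axes are the flange's). Camera axes: x right, y down, z forward; pixel columns grow to the right and rows downward; lengths in mm; the calibration is good to about 2 mm. A picture is of the moment at which its call begins: read the wrist's pose just before it. camera_model takes no time and is no camera call.
- env.job_done(): hands the job in; it is judged then, once.
Trained networks look in the newest picture that a camera, given by its name, has taken for a name from the list of things; names that differ only in an ending like _2 or _b are one class to them, and where a whole thing is asked for, a point or a joint stands for the part that bears it (a point fixed in the world has none). Each returns a list of dicts, best first, with "p" (0 to 1); they miss things now and then, are a little off and sometimes report something else, mostly with a low value. They report only what shows in the picture. A call takes as long as a camera call.
- models.search_frame(name, camera): "point" ([x, y, z] in mm, in world coordinates, good to about 4 mm: the middle of the surface that is visible of it).
The state is a dict: "time_s": time; "qpos": joint angles; "qvel": joint speeds; "effort": joint torques, N m; "ee_pos": TCP position; "ee_rot": TCP orientation; "force": force on the tool from outside, world axes, zero at the start; "torque": the same for the moment, N m; "gripper_width": finger opening in mm; "gripper_force": force on a finger pad.
Only numpy, scipy, OpenCV 4.12 (cv2) and the standard library are available. Lean on these libraries where they do the work, as an engineer would, in place of code of your own. Each camera call takes 0.05 s, during which the arm holds its last target. There are 200 camera calls.

TASK

On the inspection stand, push on a spoke of the turntable until the circuit board has come round to the index point, its nose lined up with the little cone on the foot; then push the magnifier round on its post until the lens is centred over the board. Push only: do not shift or lift the stand, do not touch the board with the fingers, and leave the other things on the bench where they are.

Things in the scene. Friction and masses are not known exactly. Their poses are not given: they have to be found in the camera images.
- stand: Loose, heavy (about 2 kg) dark steel foot of the inspection stand; origin on the bench under the turntable's axis, z up. A disc of radius 54 mm, 11 mm thick, with a bridge of the same height to the magnifier's post at x +85, y -52 mm, and a pointer strip (12 mm wide, 17 to 21 mm above the bench) reaching out along -y to 92 mm. All positions below called 'of the stand' are in this frame
- hub_axis (a point): Point on the turntable's upright axis, 37 mm above the bench, mid-height of the spokes; its axes are those of the stand
- index_point (a point): Small upright brass cone (11 mm across, 21 to 28 mm above the bench) on the foot's pointer strip, 86 mm from the turntable's axis along the stand's -y: where the board's nose must point
- turntable (a joint): Angle of the four-armed aluminium turntable in rad, 0 when the board is exactly at the index point; grows counter-clockwise seen from above; stops at -0.8 and 2.8. It starts between 0.9 and 2.4, so it must be turned clockwise. Friction only (0.05 N m): it stays where it is left. Three plain spokes and one arm with the board, 90 degrees apart. Spokes are 12 mm wide, from 30 to 44 mm above the bench, with free space under them beyond the foot; hub radius 22 mm, 54 mm high
- spoke_opposite (a point): Centre of the round black end (17 mm across, 29 to 45 mm above the bench) of the spoke opposite the board, 80 mm from the axis; it is at the stand's +y when the joint is 0
- spoke_right (a point): The same for the spoke that is at the stand's +x when the joint is 0
- spoke_left (a point): The same for the spoke that is at the stand's -x when the joint is 0
- board: Small circuit board, 32x44 mm with parts up to 10 mm high, screwed to the turntable's fourth arm; not to be touched with the fingers. Origin under its middle, 43 mm above the bench
- board_center (a point): Middle of the board, 52 mm from the turntable's axis, 48 mm above the bench; the board's highest parts reach 53 mm, a narrow nose sticks out of its carrier to 79 mm from the axis
- magnifier (a joint): Angle of the magnifier about its upright post in rad: 0 when its arm points along the stand's -y (away to the side, parked); grows clockwise seen from above; at 1.571 the arm points along the stand's -x and the lens is over the index position of the board. Starts between 0.15 and 0.65, goes on to 2.1, no stop at 1.571. Friction only (0.04 N m): it stays where it is left
- magnifier_pivot (a point): On the axis of the magnifier's post, 72 mm above the bench, at mid-height of the arm; the post's head is 22 mm across and its top 85 mm above the bench
- lens_center (a point): Centre of the round lens, 85 mm from the post's axis, 72 mm above the bench; the lens rim is 59 mm across and 7 mm thick. From the post's head to the rim (11 to 56 mm from the axis) runs a straight bar 12 mm wide, from 66 to 78 mm above the bench
- wick_reel: Loose flat reel, 50x48x9 mm, near the stand; origin under its middle; leave it
- tweezers_straight: Loose straight steel tweezers, 12x123x9 mm, long along its y, beside the stand; leave them
- battery_9v: Loose block battery, 50x27x18 mm; leave it
- flux_bottle: Loose upright bottle, 18x28 mm, 94 mm high; leave it
- solder_reel_small: Loose reel, 53x56x20 mm; leave it
- acid_brush: Loose slim metal brush, 11x140x6 mm, long along its y; leave it
- multimeter: Loose hand-held meter, 140x80x44 mm; leave it

How it is judged (in metres and radians):
On the way:
1. the board is at the index point while the magnifier is still swung aside (value of joint turntable between -0.12 and 0.12 rad and value of joint magnifier below 0.9 rad), for 0.2 s.
At the end, for the whole second after the job is handed in: The turntable stands within 0.12 rad (7 degrees) of the index point, the lens centre is within 13 mm horizontally of the board's middle, both at rest; the stand is within 20 mm of where it stood, flat on the bench; every other thing is within 30 mm of where it was (value of joint turntable between -0.12 and 0.12 rad and horizontal distance between lens_center and board_center below 0.013 m and distance of stand from where it was at the start of the episode below 0.02 m and height (world z) of stand below 0.01 m and angle between stand's own z axis and vertical below 0.05 rad and not (velocity of joint any of turntable, magnifier above 0.05 rad/s or velocity of joint any of turntable, magnifier below -0.05 rad/s) and distance of each of wick_reel, tweezers_straight, battery_9v, flux_bottle, solder_reel_small, acid_brush, multimeter from where it was at the start of the episode below 0.03 m); the robot touches nothing.
It fails at once if the stand is lifted or tipped, or shifted by more than 20 mm (height (world z) of stand above 0.012 m or angle between stand's own z axis and vertical above 0.15 rad or distance of stand from where it was at the start of the episode above 0.02 m).
It fails at once if the circuit board is touched with the fingers (contact force between the fingers and board above 1 N).
It fails at once if one of the other things is lifted, knocked over or moved by more than 30 mm (distance of any of wick_reel, tweezers_straight, battery_9v, flux_bottle, solder_reel_small, acid_brush, multimeter from where it was at the start of the episode above 0.03 m or angle between flux_bottle's own z axis and vertical above 0.5 rad).
It also fails if it takes over 72 s, if anything falls off the work surface, if the arm or the gripper's body presses on something with over 40 N, if the wrist force passes 120 N, or if a joint passes its speed limit or range.

## Working session

There is one attempt and no reset: what is moved stays moved. The work goes in short steps, Python scripts to look and compute and a shell command to move; the robot and the scene stay as the last step left them, time stands still between calls to the robot, and variables do not carry over. Pictures are saved under pics/ and viewed, at most 10 in all, crops included, and the job is handed in when it is done.

```bash
mkdir -p pics
cat > h.py <<'E'
import numpy as np, cv2
from workcell import env, grab_frame, camera_model, models
E
python3 - <<'E'
from h import *
a=grab_frame("top"); b=grab_frame("scene")
cv2.imwrite("pics/top1.png",cv2.resize(a,(800,600)));cv2.imwrite("pics/scene1.png",cv2.resize(b,(800,600)))
for c in ("top","scene"):
  for n in "stand hub_axis index_point spoke_opposite spoke_right spoke_left board_center magnifier_pivot lens_center wick_reel tweezers_straight battery_9v flux_bottle solder_reel_small acid_brush multimeter".split():
    r=models.search_frame(n,c)
    print(c,n,[(np.round(d["point"]).tolist(),round(d["p"],2)) for d in r[:3]])
s=env.state();print(s["time_s"],s["ee_pos"],s["ee_rot"],s["force"])
c=camera_model("top");print(c["K"],c["R"],c["t"])
E
```

```text
top stand [([436.0, 236.0, 38.0], 0.87)]
top hub_axis [([437.0, 233.0, 41.0], 0.79)]
top index_point [([432.0, 239.0, 44.0], 0.76), ([441.0, 132.0, 73.0], 0.38)]
top spoke_opposite [([440.0, 254.0, 44.0], 0.65)]
top spoke_right [([442.0, 251.0, 44.0], 0.92)]
top spoke_left [([440.0, 254.0, 51.0], 0.89)]
top board_center [([443.0, 253.0, 41.0], 0.87), ([434.0, 238.0, 41.0], 0.54)]
top magnifier_pivot [([432.0, 238.0, 46.0], 0.97)]
top lens_center [([440.0, 136.0, 72.0], 0.97)]
top wick_reel [([309.0, 297.0, 5.0], 0.59)]
top tweezers_straight [([453.0, 359.0, 10.0], 0.49), ([442.0, 256.0, 43.0], 0.21)]
top battery_9v [([542.0, -12.0, 16.0], 0.54), ([578.0, 85.0, 23.0], 0.32), ([464.0, 230.0, 47.0], 0.31)]
top flux_bottle [([422.0, 481.0, 49.0], 0.62)]
top solder_reel_small [([579.0, 84.0, 22.0], 0.72)]
top acid_brush [([266.0, 280.0, 4.0], 0.48)]
top multimeter [([429.0, 600.0, 29.0], 0.8)]
scene stand [([428.0, 238.0, 46.0], 0.73)]
scene hub_axis [([423.0, 233.0, 44.0], 0.94), ([537.0, -9.0, 16.0], 0.32)]
scene index_point []
scene spoke_opposite [([420.0, 253.0, 44.0], 0.85), ([410.0
[... 429 characters left out ...]
)]
scene battery_9v [([537.0, -10.0, 17.0], 0.43), ([420.0, 256.0, 38.0], 0.28)]
scene flux_bottle [([422.0, 256.0, 43.0], 0.25)]
scene solder_reel_small [([569.0, 84.0, 20.0], 0.44)]
scene acid_brush [([260.0, 288.0, 4.0], 0.59)]
scene multimeter [([411.0, 622.0, 34.0], 0.66)]
1.7 [ 194.38326086 -541.17565266  224.98271999] [ 1.79993759e+02 -7.26186478e-05  1.97561825e+01] [-0.82458577 -0.14955035  0.16532806]
[[353.35805424   0.         261.03028521]
 [  0.         353.35805424 195.378666  ]
 [  0.           0.           1.        ]] [[ 0.03722491 -0.99929238 -0.00538905]
 [-0.97907063 -0.03539078 -0.20042002]
 [ 0.20008748  0.01273688 -0.97969525]] [285.61993207 428.05193374 837.33291397]
```

View pics/top1.png

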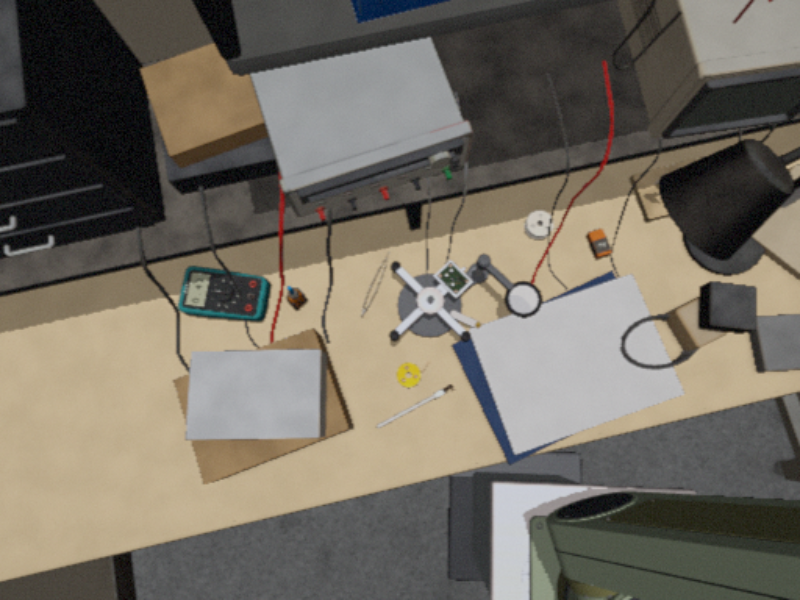

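View pics/scene1.png

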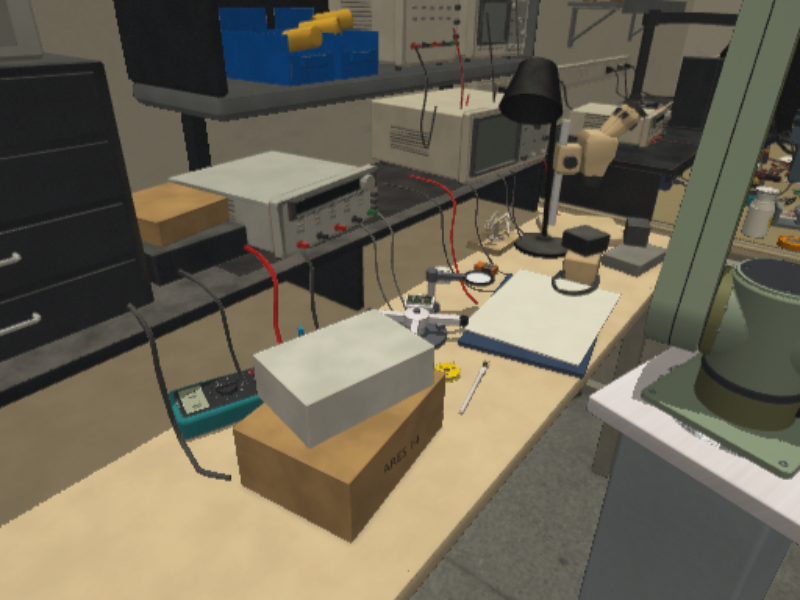

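The top view (800x600) shows the hub at (431,299), black spoke ends at (396,266), (394,337) and (466,338), and the board at (455,276). The post head is at (484,262), the lens at (523,298) and the pointer strip near (465,320). I'll zoom in and unproject these.

```bash
cat >> h.py <<'E'
def unp(cam,u,v,z):
    c=camera_model(cam);R=np.array(c["R"]);t=np.array(c["t"])
    d=R.T@np.linalg.solve(c["K"],[u,v,1.]);o=-R.T@t
    return o+d*(z-o[2])/d[2]
E
python3 - <<'E'
from h import *
a=cv2.imread("pics/top1.png")
f=grab_frame("top")
cv2.imwrite("pics/top2.png",cv2.resize(f[145:245,225:355],(780,600),interpolation=cv2.INTER_CUBIC))
P={k:unp("top",(u+.5)*.64-.5,(v+.5)*.64-.5,z) for k,(u,v,z) in dict(hub=(431,299,54),s1=(396,266,45),s2=(394,337,45),s3=(466,338,45),board=(455,276,50),post=(484,262,85),lens=(523,298,75)).items()}
for k,p in P.items():print(k,p.round(),np.linalg.norm((p-P["hub"])[:2]).round())
E
```

```text
hub [427. 265.  54.] 0.0
s1 [482. 323.  45.] 80.0
s2 [366. 322.  45.] 83.0
s3 [368. 208.  45.] 82.0
board [467. 228.  50.] 55.0
post [482. 186.  85.] 96.0
lens [429. 124.  75.] 141.0
```

View pics/top2.png

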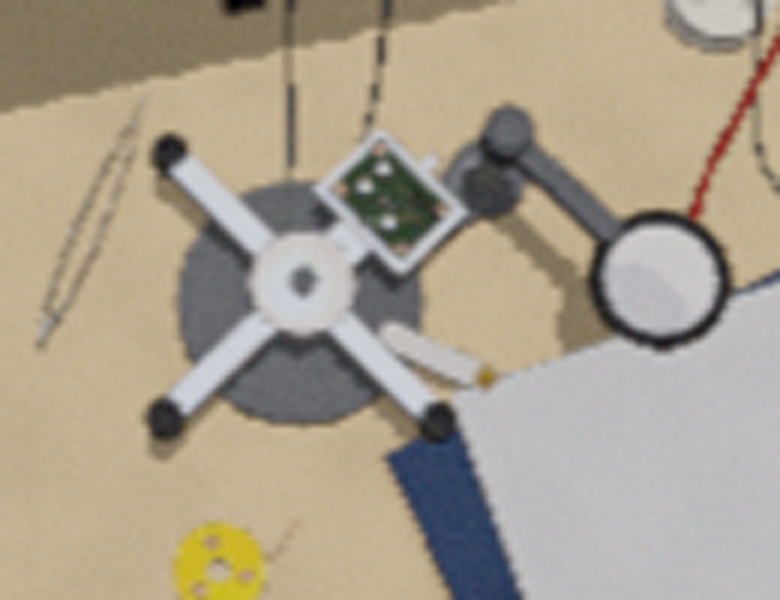

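The crop shows the hub at (302,281), spoke ends at (170,153), (165,418) and (438,420), and the board at (390,203). The cone is at (486,377), the post head at (507,130) and the lens at (661,280). Next I fit the stand pose and joint angles.

```bash
cat >> h.py <<'E'
from scipy.optimize import least_squares
def fk(p):  # x,y,yaw,turn,mag -> dict of world xy
    x,y,w,t,m=p
    r=lambda a:np.array([np.cos(a),np.sin(a)])
    W=lambda v:np.array([x,y])+v[0]*r(w)+v[1]*r(w+np.pi/2)
    pv=np.array([85,-52.])
    return dict(hub=W((0,0)),idx=W((0,-86)),opp=W(80*r(t+np.pi/2)),right=W(80*r(t)),left=W(80*r(t+np.pi)),board=W(52*r(t-np.pi/2)),post=W(pv),lens=W(pv+85*r(-np.pi/2-m)))
E
python3 - <<'E'
from h import *
obs=dict(hub=(302,281,54),idx=(486,377,27),left=(170,153,45),opp=(165,418,45),right=(438,420,45),board=(390,203,49),post=(507,130,85),lens=(661,280,75))
P={k:unp("top",225+(u+.5)/6-.5,145+(v+.5)/6-.5,z)[:2] for k,(u,v,z) in obs.items()}
for lab in (("left","opp","right"),("right","left","opp"),("opp","right","left")):pass
best=None
for w0 in np.arange(-3,3.2,1):
  for t0 in (1.,1.6,2.3):
    # spokes by geometry: cw order; board known -> spokes determined
    f=lambda p:np.concatenate([fk(p)[k]-P[k] for k in ("hub","idx","board","post","lens")])
    r=least_squares(f,[427,265,w0,t0,.4])
    if best is None or r.cost<best.cost:best=r
print(best.x,best.cost)
F=fk(best.x)
for k in P:print(k,P[k].round(1),F[k].round(1))
print("opp/right/left by model shown above"); G=fk([*best.x[:3],0,np.pi/2]);
for k in G:print("goal",k,G[k].round(1))
E
```

```text
[ 4.26008820e+02  2.67429673e+02 -3.89159068e-01  1.17435196e+00
  3.46637305e-01] 0.777612824339569
hub [426.5 267.1] [426.  267.4]
idx [393.8 187.8] [393.4 187.9]
left [481.6 324.1] [369.4 210.9]
opp [368.9 321.4] [369.5 324. ]
right [372.1 209.3] [482.6 324. ]
board [462.2 231.2] [462.8 230.7]
post [484.9 187.3] [484.9 187.1]
lens [427.5 123.7] [427.9 124.1]
opp/right/left by model shown above
goal hub [426.  267.4]
goal idx [393.4 187.9]
goal opp [456.4 341.4]
goal right [500.  237.1]
goal left [352.  297.8]
goal board [406.3 219.3]
goal post [484.9 187.1]
goal lens [406.3 219.3]
```

```bash
cat >> h.py <<'E'
def rows(tgts,c=1):
    """from the present pose through [(x,y,z,yaw,n)...]; prints shift/turn numbers per row in tool axes"""
    s=env.state();p=np.array(s["ee_pos"]);y=s["ee_rot"][2];out=[]
    for X,Y,Z,W,n in tgts:
        dp=(np.array([X,Y,Z])-p)/n;dy=(W-y)/n
        for i in range(n):
            a=np.radians(y+i*dy);tx=np.array([np.cos(a),np.sin(a),0]);ty=np.array([np.sin(a),-np.cos(a),0])
            out.append("%g %.0f %.0f %.0f 0 0 %.1f"%(c,dp@tx,dp@ty,-dp[2],-dy))
        p=np.array([X,Y,Z]);y=W
    for i in range(0,len(out),10):print("; ".join(out[i:i+10]))
E
python3 - <<'E'
from h import *
rows([(320,-200,250,110,9),(345,50,240,175,7),(366,278,170,239,6)])
E
```

```text
1 26 -31 -3 0 0 -10.0; 1 31 -26 -3 0 0 -10.0; 1 35 -20 -3 0 0 -10.0; 1 38 -14 -3 0 0 -10.0; 1 40 -7 -3 0 0 -10.0; 1 40 0 -3 0 0 -10.0; 1 40 7 -3 0 0 -10.0; 1 38 14 -3 0 0 -10.0; 1 35 20 -3 0 0 -10.0; 1 32 16 1 0 0 -9.3
1 29 21 1 0 0 -9.3; 1 26 25 1 0 0 -9.3; 1 21 29 1 0 0 -9.3; 1 16 32 1 0 0 -9.3; 1 11 34 1 0 0 -9.3; 1 5 35 1 0 0 -9.3; 1 -0 38 12 0 0 -10.7; 1 -7 37 12 0 0 -10.7; 1 -14 35 12 0 0 -10.7; 1 -20 32 12 0 0 -10.7
1 -26 28 12 0 0 -10.7; 1 -31 23 12 0 0 -10.7
```

```bash
python3 -m crank '1 26 -31 -3 0 0 -10; 1 31 -26 -3 0 0 -10; 1 35 -20 -3 0 0 -10; 1 38 -14 -3 0 0 -10; 1 40 -7 -3 0 0 -10; 1 40 0 -3 0 0 -10; 1 40 7 -3 0 0 -10; 1 38 14 -3 0 0 -10; 1 35 20 -3 0 0 -10; 1 32 16 1 0 0 -9.3' 10; python3 -m crank '1 29 21 1 0 0 -9.3; 1 26 25 1 0 0 -9.3; 1 21 29 1 0 0 -9.3; 1 16 32 1 0 0 -9.3; 1 11 34 1 0 0 -9.3; 1 5 35 1 0 0 -9.3; 1 0 38 12 0 0 -10.7; 1 -7 37 12 0 0 -10.7; 1 -14 35 12 0 0 -10.7; 1 -20 32 12 0 0 -10.7'
python3 -m crank '1 -26 28 12 0 0 -10.7; 1 -31 23 12 0 0 -10.7; 1 0 0 0 0 0 0'
python3 -c "
from h import *
s=env.state();print(s['qpos'],s['force'])
cv2.imwrite('pics/w1.png',cv2.resize(grab_frame('wrist'),(768,576)))"
```

```text
time_s: 3.0
ee_pos: [325.2, -163.2, 251.4]
ee_rot: [179.9, 0.1, 119.4]
force: [0.8, -0.1, 0.5]
gripper_width: 0.5
gripper_force: 0.0
time_s: 4.25
ee_pos: [361.6, 200.7, 196.8]
ee_rot: [-180.0, 0.0, -142.0]
force: [-0.3, 0.8, -0.3]
gripper_width: 0.5
gripper_force: 0.0
time_s: 4.62
ee_pos: [368.3, 277.6, 172.1]
ee_rot: [180.0, -0.1, -120.8]
force: [-0.8, -0.9, -0.2]
gripper_width: 0.6
gripper_force: 0.0
[ 3.55691208e+01  1.06640184e+01  1.08490145e+02  9.81598406e-03
  6.09151161e+01 -1.13649297e+02] [-0.77852564 -0.86613805 -0.15724827]
```

View pics/w1.png

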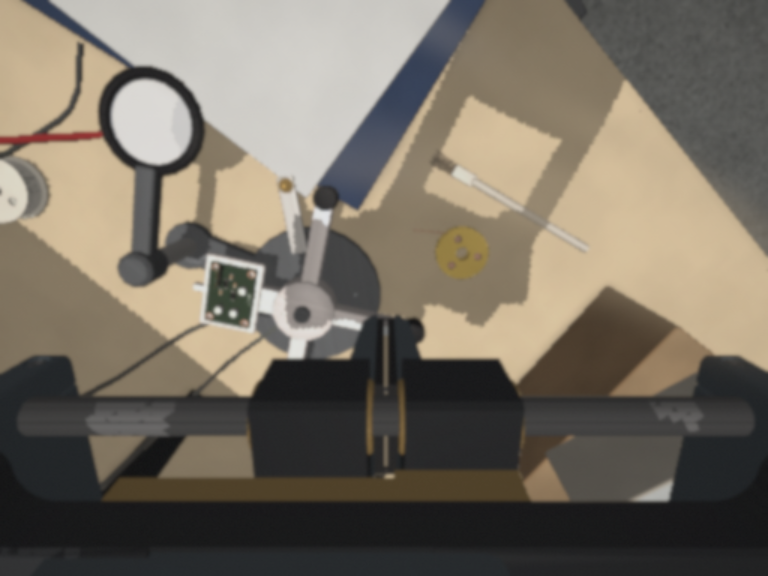

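Wrist view: the fingers at (388,330) hang beside the opposite spoke, whose end shows at (415,330). The board is at (232,292), and the cardboard box and white box are at lower right, so I check the box's clearance.

Run:
```python
from h import *
for z in (100,150,200):
  print(z,[unp("top",u*.64,v*.64,z)[:2].round().tolist() for u,v in ((318,333),(322,350),(322,438),(350,425))])
```

```text
100 [[359.0, 432.0], [334.0, 424.0], [209.0, 415.0], [228.0, 377.0]]
150 [[352.0, 423.0], [328.0, 416.0], [211.0, 408.0], [229.0, 371.0]]
200 [[345.0, 414.0], [323.0, 407.0], [213.0, 400.0], [230.0, 366.0]]
```

```bash
python3 -m crank '1 1 -7 25 0 0 0; 1 0 0 25 0 0 0; 1 0 0 25 0 0 0; 1 0 0 25 0 0 0; 1 0 0 20 0 0 0; 1 0 0 15 0 0 0; 1 0 0 0 0 0 0'
python3 -m crank '1 -3.4 1.4 0 0 0 4; 1 -3.4 1.4 0 0 0 4; 1 -3.4 1.4 0 0 0 4; 1 -3.4 1.4 0 0 0 4; 1 -3.4 1.4 0 0 0 4; 1 -3.4 1.4 0 0 0 4; 1 -3.4 1.4 0 0 0 4; 1 -3.4 1.4 0 0 0 4; 1 -3.4 1.4 0 0 0 4; 1 -3.4 1.4 0 0 0 4'
```

```text
time_s: 5.55
ee_pos: [373.5, 270.1, 37.7]
ee_rot: [180.0, -0.1, -121.1]
force: [-0.6, 0.9, -0.7]
gripper_width: 0.4
gripper_force: 0.0
time_s: 6.8
ee_pos: [390.0, 303.3, 39.0]
ee_rot: [180.0, 0.0, -161.2]
force: [-0.9, -0.4, -0.1]
gripper_width: 0.3
gripper_force: 0.6
```

```bash
python3 -m crank '1 -3.4 1.4 0 0 0 4; 1 -3.4 1.4 0 0 0 4; 1 -3.4 1.4 0 0 0 4; 1 -3.4 1.4 0 0 0 4; 1 -3.4 1.4 0 0 0 4; 1 -3.4 1.4 0 0 0 4; 1 -3.4 1.4 0 0 0 4; 1 -3.4 1.4 0 0 0 4; 1 0 0 0 0 0 0'
python3 - <<'E'
from h import *
f=grab_frame("top")
cv2.imwrite("pics/top3.png",cv2.resize(f[145:245,225:355],(780,600),interpolation=cv2.INTER_CUBIC))
E
```

```text
time_s: 7.92
ee_pos: [416.5, 316.8, 39.0]
ee_rot: [179.9, 0.1, 167.0]
force: [0.5, 0.5, -0.9]
gripper_width: 1.0
gripper_force: 0.0
```

View pics/top3.png

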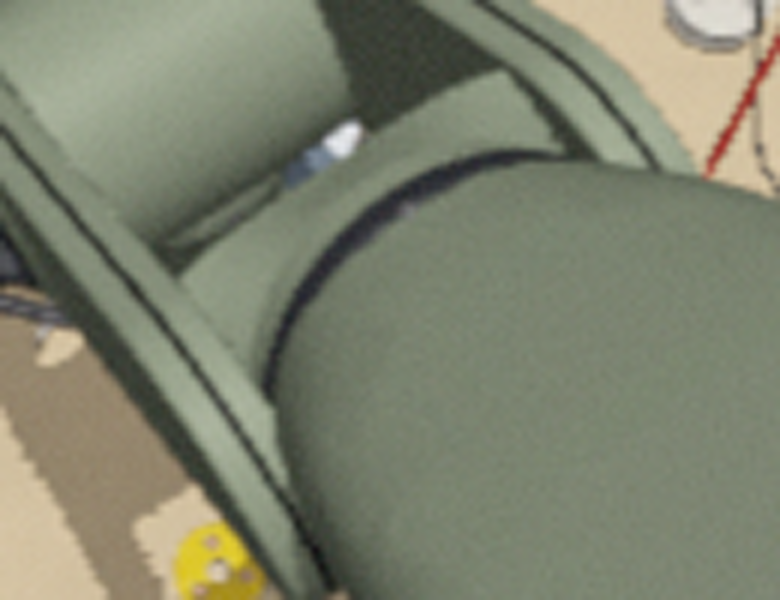

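The arm covers the stand in this view; only the yellow reel, at (215,565), shows in place. I push 8° further, back off a little and use the wrist camera.

```bash
python3 -m crank '1 -3.4 1.4 0 0 0 4; 1 -3.4 1.4 0 0 0 4; 1 0 0 0 0 0 0; 1 7 0 0 0 0 0; 1 15 0 -10 0 0 0; 1 0 0 -30 0 0 0;1 0 0 -30 0 0 0;1 0 0 -30 0 0 0; 1 0 0 -30 0 0 0;1 0 0 0 0 0 0'
cat >> h.py <<'E'
from scipy.spatial.transform import Rotation as Ro
def wcam():
    s=env.state();c=camera_model("wrist");T=np.eye(4);T[:3,:3]=Ro.from_euler("xyz",s["ee_rot"],degrees=True).as_matrix();T[:3,3]=s["ee_pos"]
    return np.array(c["K"]),T@np.array(c["mount"])
def wunp(K,M,u,v,z):
    d=M[:3,:3]@np.linalg.solve(K,[u,v,1.]);o=M[:3,3];return o+d*(z-o[2])/d[2]
E
python3 - <<'E'
from h import *
K,M=wcam();f=grab_frame("wrist");np.savez("w2.npz",K=K,M=M)
cv2.imwrite("pics/w2.png",cv2.resize(f,(800,600)))
E
```

```text
time_s: 9.22
ee_pos: [402.8, 327.0, 170.6]
ee_rot: [179.7, 0.2, 159.1]
force: [0.5, 0.5, 0.2]
gripper_width: 0.9
gripper_force: 0.0
```

View pics/w2.png

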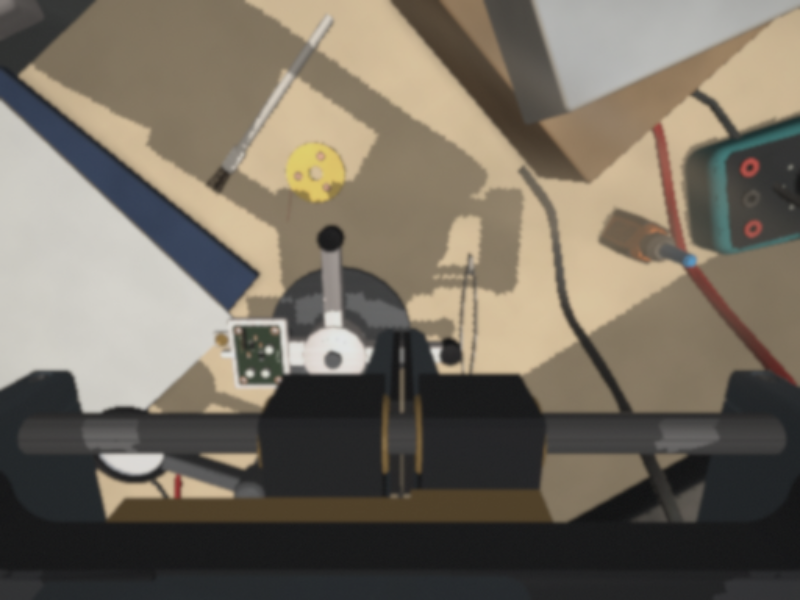

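The wrist view shows the hub at (334,352), the left spoke end at (331,238) and the opposite end at (451,351). The board is at (259,352) and the cone at (221,341).

Run:
```python
from h import *
w=np.load("w2.npz");sc=.64
P={k:wunp(w["K"],w["M"],u*sc,v*sc,z)[:2] for k,(u,v,z) in dict(hub=(334,354,54),idx=(221,341,27),board=(259,352,48),left=(331,238,45),opp=(451,351,45)).items()}
f=lambda p:np.concatenate([fk([*p,.35])[k]-P[k] for k in P])
r=least_squares(f,[426,267,-.39,0]);print(r.x,r.cost)
F=fk([*r.x,.35])
for k in P:print(k,P[k].round(1),F[k].round(1))
# stand pose fixed to the earlier fit, offset free
g=lambda p:np.concatenate([fk([p[0],p[1],-.389,p[2],.35])[k]-P[k] for k in P])
r=least_squares(g,[426,267,0]);print(r.x,r.cost)
```

```text
[ 4.26101079e+02  2.70996235e+02 -3.65471060e-01 -3.62783851e-03] 4.137859027145672
hub [424.6 271.7] [426.1 271. ]
idx [395.6 191.2] [395.4 190.7]
board [407.1 222.9] [407.3 222.5]
left [353.4 299. ] [351.5 299.9]
opp [454.6 344.9] [455.  345.6]
[4.26486091e+02 2.70857477e+02 2.06998913e-02] 5.758259820702251
```

Turntable is within about 0.02 rad and the stand hasn't moved. Before going to the magnifier I check the clearance at the bench back.

```bash
python3 - <<'E'
from h import *
for z in (0,100,200,300):
  print(z,[unp("top",u*.64,v*.64,z)[:2].round().tolist() for u,v in ((480,203),(660,150),(540,270),(570,215),(600,160),(428,265),(430,200))])
E
python3 -c "
from h import *
rows([(470,170,170,156,6),(488,141,110,155,3),(488,141,73,155,3)])"
```

```text
0 [[613.0, 183.0], [724.0, -135.0], [496.0, 80.0], [596.0, 27.0], [701.0, -28.0], [498.0, 270.0], [615.0, 270.0]]
100 [[572.0, 195.0], [671.0, -88.0], [467.0, 103.0], [557.0, 56.0], [650.0, 7.0], [469.0, 272.0], [574.0, 272.0]]
200 [[531.0, 206.0], [617.0, -42.0], [439.0, 126.0], [518.0, 85.0], [600.0, 42.0], [441.0, 274.0], [533.0, 274.0]]
300 [[490.0, 218.0], [564.0, 5.0], [411.0, 149.0], [479.0, 114.0], [549.0, 77.0], [413.0, 277.0], [491.0, 277.0]]
1 -20 -20 -0 0 0 0.5; 1 -20 -20 -0 0 0 0.5; 1 -20 -20 -0 0 0 0.5; 1 -20 -20 -0 0 0 0.5; 1 -21 -20 -0 0 0 0.5; 1 -21 -19 -0 0 0 0.5; 1 -9 -6 20 0 0 0.3; 1 -9 -6 20 0 0 0.3; 1 -9 -6 20 0 0 0.3; 1 0 0 12 0 0 -0.0
1 0 0 12 0 0 -0.0; 1 0 0 12 0 0 -0.0
```

```bash
python3 - <<'E'
from h import *
def tri(a,b):
  A=[]
  for cam,(u,v) in (("top",a),("scene",b)):
    c=camera_model(cam);Pm=np.array(c["K"])@np.c_[c["R"],c["t"]];u*=.64;v*=.64
    A+= [u*Pm[2]-Pm[0],v*Pm[2]-Pm[1]]
  h=np.linalg.svd(np.array(A))[2][-1];return (h[:3]/h[3]).round()
print("lamp head",tri((720,205),(530,90)),"rim left edge",tri((663,190),(503,95)))
print("shelf front edge corner near scope knob / green post",tri((447,174),(373,212)))
print("black post",tri((383,192),(341,228)))
B=np.radians([228,218,208,198,188,178,168,163,158]);n=np.array([np.cos(np.radians(100)),np.sin(np.radians(100))])
p=np.array([485,188])+85*np.c_[np.cos(B),np.sin(B)]-45.5*n;print(p.round(1).tolist())
E
python3 -c "
from h import *
rows([(400,250,170,130,3),(440,120,190,110,4),(437,66,150,100,3),(437,66,73,100,4)])"
```

```text
lamp head [467.  -9. 383.] rim left edge [482.  43. 377.]
shelf front edge corner near scope knob / green post [582. 251. 178.]
black post [551. 339. 177.]
[[436.0, 80.0], [425.9, 90.9], [417.9, 103.3], [412.1, 116.9], [408.7, 131.4], [408.0, 146.2], [409.8, 160.9], [411.6, 168.0], [414.1, 175.0]]
1 -8 -24 -0 0 0 9.7; 1 -12 -22 -0 0 0 9.7; 1 -16 -20 -0 0 0 9.7; 1 -31 -13 -5 0 0 5.0; 1 -32 -10 -5 0 0 5.0; 1 -33 -8 -5 0 0 5.0; 1 -34 -5 -5 0 0 5.0; 1 -17 -7 13 0 0 3.3; 1 -17 -6 13 0 0 3.3; 1 -17 -5 13 0 0 3.3
1 0 0 19 0 0 -0.0; 1 0 0 19 0 0 -0.0; 1 0 0 19 0 0 -0.0; 1 0 0 19 0 0 -0.0
```

```bash
cat >> h.py <<'E'
def fpos(B,yaw,gap=0,r=38):
    b=np.radians(B);d=np.radians(B-yaw)
    s=16*abs(np.sin(d))+13.5*np.cos(d)+6+gap
    return np.array([485,188.5])+r*np.array([np.cos(b),np.sin(b)])-s*np.array([np.sin(b),-np.cos(b)])
E
python3 - <<'E'
from h import *
a=fpos(230,190,12);print(a, fpos(158,158), fpos(230,190))
rows([(430,230,170,175,3),(*a,150,190,4),(*a,73,190,4)])
E
```

```text
[490.16345803 134.56186728] [442.46218495 184.65496539] [480.97092471 142.27531859]
1 -20 -27 -0 0 0 -5.3; 1 -18 -28 -0 0 0 -5.3; 1 -15 -30 -0 0 0 -5.3; 1 -17 -22 5 0 0 -3.8; 1 -16 -24 5 0 0 -3.8; 1 -14 -24 5 0 0 -3.8; 1 -12 -25 5 0 0 -3.8; 1 0 0 19 0 0 -0.0; 1 0 0 19 0 0 -0.0; 1 0 0 19 0 0 -0.0
1 0 0 19 0 0 -0.0
```

```bash
python3 -m crank '1 -20 -27 0 0 0 -5.3; 1 -18 -28 0 0 0 -5.3; 1 -15 -30 0 0 0 -5.3; 1 -17 -22 5 0 0 -3.8; 1 -16 -24 5 0 0 -3.8; 1 -14 -24 5 0 0 -3.8; 1 -12 -25 5 0 0 -3.8; 1 0 0 0 0 0 0'
python3 - <<'E'
from h import *
K,M=wcam();f=grab_frame("wrist");np.savez("w3.npz",K=K,M=M)
cv2.imwrite("pics/w3.png",cv2.resize(f,(800,600)))
E
```

```text
time_s: 10.28
ee_pos: [490.1, 133.7, 146.2]
ee_rot: [-180.0, -0.2, -170.0]
force: [-0.8, 0.1, 0.1]
gripper_width: 0.2
gripper_force: 0.0
```

View pics/w3.png

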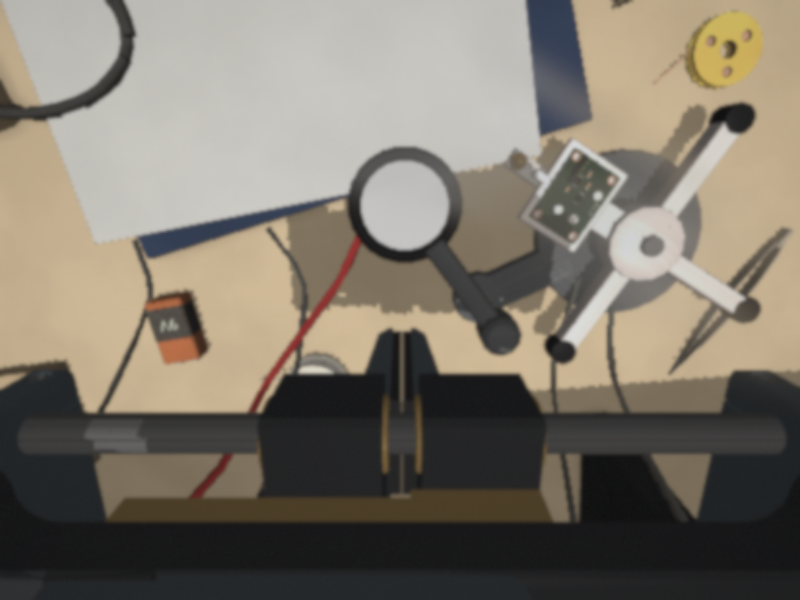

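The wrist view shows the nose on the cone (517,158), the board at (573,196), the lens at (405,203) and the post head at (500,331). Fingers are at (402,335), in clear space beside the bar. I check the positions once more.

Run:
```python
from h import *
w=np.load("w3.npz");sc=.64
P={k:wunp(w["K"],w["M"],u*sc,v*sc,z)[:2] for k,(u,v,z) in dict(hub=(650,244,54),idx=(517,158,27),board=(573,196,48),left=(737,118,45),opp=(747,308,45),right=(562,348,45),post=(500,331,85),lens=(405,203,74)).items()}
f=lambda p:np.concatenate([fk(p)[k]-P[k] for k in P])
r=least_squares(f,[426,267,-.39,0,.35]);print(r.x,r.cost)
F=fk(r.x)
for k in P:print(k,P[k].round(1),F[k].round(1))
B0=np.degrees(r.x[2]-np.pi/2-r.x[4])%360;print("bar angle",B0, "goal",180+np.degrees(r.x[2]))
s=env.state();z=73
a=fpos(230,190,12);
T=[(*a,73,190,4)]
Bs=np.linspace(228,172,15);Y=np.linspace(188,163,15)
T+=[(*fpos(b,y),73,y,2 if i==0 else 1) for i,(b,y) in enumerate(zip(Bs,Y))]
rows(T)
```

```text
[ 4.27413107e+02  2.67383494e+02 -4.01664009e-01  3.78669321e-02
  3.57251187e-01] 6.226205413821587
hub [427.7 266.6] [427.4 267.4]
idx [394.  187.5] [393.8 188.2]
board [409.6 218.5] [408.9 218.8]
left [354.1 295.8] [352.6 295.8]
opp [455.7 343. ] [455.9 342.1]
right [500.8 238.9] [502.2 238.9]
post [483.3 186.2] [485.3 186.3]
lens [427.8 125.6] [426.8 124.6]
bar angle 226.5173623037025 goal 156.9863475262545
1 -0 -0 18 0 0 -90.0; 1 0 -0 18 0 0 -90.0; 1 0 0 18 0 0 -90.0; 1 -0 0 18 0 0 -90.0; 1 5 5 -0 0 0 1.0; 1 5 5 -0 0 0 1.0; 1 3 1 -0 0 0 1.8; 1 3 1 -0 0 0 1.8; 1 3 1 -0 0 0 1.8; 1 3 2 -0 0 0 1.8
1 3 2 -0 0 0 1.8; 1 3 2 -0 0 0 1.8; 1 3 2 -0 0 0 1.8; 1 3 2 -0 0 0 1.8; 1 3 2 -0 0 0 1.8; 1 3 2 -0 0 0 1.8; 1 2 3 -0 0 0 1.8; 1 2 3 -0 0 0 1.8; 1 2 3 -0 0 0 1.8; 1 2 3 -0 0 0 1.8
```

```bash
python3 -m crank '1 0 0 18 0 0 0; 1 0 0 18 0 0 0; 1 0 0 18 0 0 0; 1 0 0 19 0 0 0; 1 5 5 0 0 0 1; 1 5 5 0 0 0 1; 1 3 1 0 0 0 1.8; 1 3 1 0 0 0 1.8; 1 3 1 0 0 0 1.8; 1 3 2 0 0 0 1.8'
python3 -m crank '1 3 2 0 0 0 1.8; 1 3 2 0 0 0 1.8; 1 3 2 0 0 0 1.8; 1 3 2 0 0 0 1.8; 1 3 2 0 0 0 1.8; 1 3 2 0 0 0 1.8; 1 2 3 0 0 0 1.8; 1 2 3 0 0 0 1.8; 1 2 3 0 0 0 1.8; 1 2 3 0 0 0 1.8'
python3 - <<'E'
from h import *
s=env.state();s0=s["ee_rot"][2]%360
e=env.state
p=np.array(s["ee_pos"])
from scipy.optimize import minimize_scalar
r=minimize_scalar(lambda B:np.linalg.norm(fpos(B,s0)-p[:2]),bounds=(140,230),method="bounded");print("B now",r.x,"miss",r.fun,s0)
for B,y in ((170,163),(165,161),(160,159),(157.5,158)):
  q=fpos(B,y);a=np.radians(s0);d=q-p[:2];print(B,q.round(1),"tool shift",round(d@[np.cos(a),np.sin(a)],1),round(d@[np.sin(a),-np.cos(a)],1),"turn",round(s0-y,1))
E
```

```text
time_s: 11.58
ee_pos: [467.1, 146.8, 75.1]
ee_rot: [-180.0, 0.0, -179.2]
force: [1.5, -0.6, -0.4]
gripper_width: 0.8
gripper_force: 0.5
time_s: 12.82
ee_pos: [444.9, 173.5, 74.9]
ee_rot: [180.0, 0.0, 162.8]
force: [4.0, -0.3, -1.0]
gripper_width: 0.9
gripper_force: 1.4
B now 170.74489772483108 miss 0.8615356542815645 162.8453649831877
170 [443.9 174.1] tool shift 1.1 0.2 turn -0.2
165 [443.  178.5] tool shift 3.3 4.2 turn 1.8
160 [442.5 182.9] tool shift 5.0 8.3 turn 3.8
157.5 [442.4 184.9] tool shift 5.7 10.1 turn 4.8
```

```bash
python3 -m crank '1 2 2 0 0 0 1; 1 1 2 0 0 0 1; 1 1 2 0 0 0 1; 1 1 3 0 0 0 1; 1 0 0 0 0 0 0; 1 0 -10 0 0 0 0; 1 0 -15 0 0 0 0; 1 0 0 -40 0 0 0; 1 0 0 -40 0 0 0; 1 0 0 0 0 0 0'
python3 - <<'E'
from h import *
K,M=wcam();f=grab_frame("wrist");np.savez("w4.npz",K=K,M=M)
cv2.imwrite("pics/w4.png",cv2.resize(f,(800,600)))
print(env.state()["ee_pos"])
E
```

```text
time_s: 14.08
ee_pos: [434.6, 159.9, 157.5]
ee_rot: [179.8, 0.2, 158.9]
force: [-1.3, 0.3, 0.1]
gripper_width: 0.3
gripper_force: 0.0
[433.40917643 159.53806391 155.74546383]
```

View pics/w4.png

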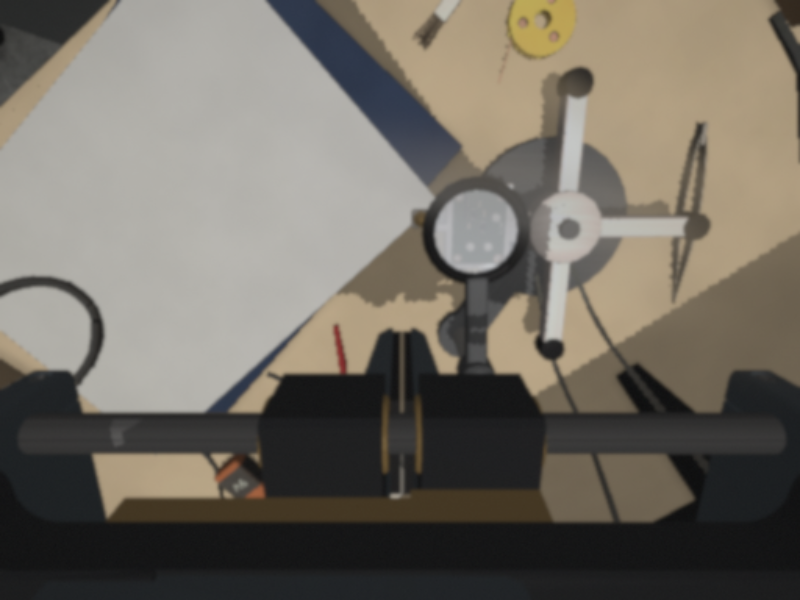

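The lens is at (476,231), with the board visible through it, the hub at (569,228), the cone at (420,218), and spoke ends at (577,82), (697,225) and (551,347). Next I measure the offset.

Run:
```python
from h import *
w=np.load("w4.npz");sc=.64
P={k:wunp(w["K"],w["M"],u*sc,v*sc,z)[:2] for k,(u,v,z) in dict(hub=(569,229,54),idx=(420,218,27),left=(577,82,45),opp=(697,225,45),right=(551,347,45),lens=(476,231,74)).items()}
f=lambda p:np.concatenate([fk(p)[k]-P[k] for k in P])
r=least_squares(f,[426,267,-.39,0,1.5]);print(r.x,r.cost)
F=fk(r.x)
for k in P:print(k,P[k].round(1),F[k].round(1))
print("lens-board measured",P["lens"]-F["board"],"model",F["lens"]-F["board"])
```

```text
[ 4.27824380e+02  2.68394408e+02 -3.97976870e-01  3.58129106e-02
  1.50293444e+00] 1.214035665776411
hub [428.3 268.3] [427.8 268.4]
idx [394.4 189.1] [394.5 189.1]
left [353.4 296.2] [353.  296.7]
opp [456.4 344. ] [456.2 343.2]
right [501.6 240. ] [502.6 240.1]
lens [405.8 215. ] [405.6 215.1]
lens-board measured [-3.60905153 -4.75786742] model [-3.78272519 -4.69835753]
```

```bash
python3 -m crank '1 0 0 -10 0 0 0; 1 0 0 0 0 0 0; 1 0 0 0 0 0 0'; python3 -c "
from h import *
print(env.job_done())"
```

```text
time_s: 14.5
ee_pos: [433.4, 160.0, 164.3]
ee_rot: [-179.9, -0.1, 159.0]
force: [-0.1, -1.0, -0.8]
gripper_width: 0.5
gripper_force: 0.0
the job is handed in; nothing more can be done
None
```

I handed the job in at about 14.5 s: by my last wrist-camera fit the turntable is about 0.04 rad off the index point and the lens about 6 mm off the board's middle, with the stand within about 2 mm of where it started; hand-in returned no verdict.

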